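# Stack the weight cases in the carrying stand and hold the column home

### The job

The calibration weights are going out and I am about to strap them into the green carrying stand: stack the blue case on the dark grey one already standing there, then the silver case on top, flush and square, with every case up against both upright stops of the stand. Finish while still holding the silver case: keep it pressed firmly down onto the blue case and into the corner, against the long stop and the end stop at once, and stay like that without letting go. Leave everything else on the slab as it is.

Things in the scene. Friction and masses are not known exactly. Their poses are not given: they have to be found in the camera images.
- stand: green painted steel carrying stand, heavy, does not move on the slab. Foot plate 8 mm thick, 82 mm (x) by 134 mm (y); it carries two upright stops, 6 mm thick, whose tops are 114 mm above the slab. Its origin lies on the slab (underside of the plate) below the centre of a case that stands home, touching both stops. Its x axis points from there to the long stop, its y axis to the end stop, z up. The two sides opposite the stops are open
- long_stop: the stand's long stop, parallel to the stand's y axis; its inner face is at x = +30 mm in the stand's frame and it runs from y = -55 to +61 mm. It is an upright 20 mm wide at the -y end and one 26 mm wide at the +y end, with a 70 mm wide gap between them (y = -35 to +35 mm, centred on the case) that is open above 32 mm over the slab, so that a finger can stand there beside a case. Origin and axes as the stand's
- end_stop: the stand's end stop, a solid plate parallel to the stand's x axis, from x = -30 to +30 mm; its inner face is at y = +55 mm in the stand's frame. Both stops are smooth: cases slide along them easily (friction about 0.3). Origin and axes as the stand's
- bottom_case_center (a point): centre of the dark grey closed weight case, 60 mm (its x) by 110 mm (its y) by 46 mm high, about 0.6 kg; it already stands on the foot plate, home to within 2 mm of both stops, and is loose
- blue_case_center (a point): centre of the blue closed weight case, 60 mm (its x) by 110 mm (its y) by 40 mm high, about 0.45 kg, lying flat and loose on the slab; flat top, its four sides plain apart from flush latches and hinges, so that either way round will do
- silver_case_center (a point): centre of the silver aluminium closed weight case, 60 mm (its x) by 110 mm (its y) by 36 mm high, about 0.3 kg, lying flat and loose on the slab; either way round will do. On top of the column the stops reach 20 mm up its sides
- vial: bystander: amber glass vial with black screw cap, 28 mm diameter, 62 mm tall, upright and loose; origin at the centre of its foot
- dish: bystander: round crimped aluminium weighing dish, 62 mm diameter, 14 mm tall, loose; origin under its centre
- spatula: bystander: titanium weighing spatula, 165 mm long, 4 mm thick, lying loose along its x axis; origin under its middle
- stirrup: bystander: stainless stirrup weight holder, a 46 mm disc with a wire bow, 86 mm tall, loose; origin under the disc's centre
- weight: bystander: stainless 200 g knob weight, 32 mm diameter, 51 mm tall, loose; origin under its centre
Mind the look-alikes: they are no part of the job. Several things look just like the part that bears blue_case_center: the one meant starts farthest to the robot's left.

How it is judged:
On the way, in this order (a step that is already met when the one before it is completed fails the run):
1. the blue case lies flat on the dark grey case, close to both stops, and the fingers have let it go (horizontal distance between blue_case_center and bottom_case_center below 0.008 m and z of blue_case_center in the frame of stand between 0.071 and 0.077 m and contact force between the fingers and blue_case below 0.1 N), for 0.2 s.
2. the silver case lies on the blue one (horizontal distance between silver_case_center and blue_case_center below 0.012 m and z of silver_case_center in the frame of stand between 0.109 and 0.116 m), for 0.1 s.
At the end, for the whole second after the job is handed in: Grey, blue, silver case stacked in the stand (heights within 3 mm), grey and blue within 4 mm of both stops, blue square to 0.05 rad; silver level, square to 0.035 rad, at rest on the blue (over 0.3 N), held by the fingers (over 1 N), pressing long stop and end stop with over 1.5 N each (contact force between silver_case and long_stop above 1.5 N and contact force between silver_case and end_stop above 1.5 N and contact force between the fingers and silver_case above 1 N and contact force between silver_case and blue_case above 0.3 N and z of silver_case_center in the frame of stand between 0.109 and 0.115 m and angle between the y axis of silver_case and the y axis of stand, either way round below 0.035 rad and angle between silver_case_center's own z axis and vertical below 0.05 rad and x of silver_case_center in the frame of stand above -0.003 m and y of silver_case_center in the frame of stand above -0.003 m and x of each of blue_case_center, bottom_case_center in the frame of stand above -0.004 m and y of each of blue_case_center, bottom_case_center in the frame of stand above -0.004 m and angle between the y axis of blue_case and the y axis of stand, either way round below 0.05 rad and z of blue_case_center in the frame of stand between 0.071 and 0.077 m and z of bottom_case_center in the frame of stand between 0.028 and 0.034 m and linear speed of silver_case below 0.01 m/s); the arm keeps its last pose, push and grip.
It fails at once if a bystander is shifted by more than 15 mm (distance of any of vial, dish, spatula, stirrup, weight from where it was at the start of the episode above 0.015 m).
It fails at once if the vial, the stirrup holder or the weight is tipped over (angle between any of vial, stirrup, weight's own z axis and vertical above 0.4 rad).
It also fails if it takes over 72 s, if anything falls off the work surface, if the arm or the gripper's body presses on something with over 40 N, if the wrist force passes 120 N, or if a joint passes its speed limit or range.

### The arm

A 6-joint arm with a two-finger parallel gripper is mounted at the origin on the work surface. World frame = base frame: x ahead of the robot, y to its left, z up, the work surface at z = 0. Lengths are in m, angles in rad, forces in N, time in s.
With the tool pointing down it reaches from about 0.3 to 0.825 m from the base axis. Payload 5.4 kg.
Tool frame: the origin (TCP) lies at the very end of the fingers, on their centre line; the grasp point (between the pads) lies 19 mm behind it; z points along the fingers, x is the direction in which the jaws open and shut, and the axes are right-handed (so a half turn about z gives the same grasp; the last joint's range is limited). The gripper opens to 92 mm and grips with 3 to 60 N. Pads are 20 mm wide; open, the fingers measure 128 mm over their backs; the gripper's body (75 mm by 189 mm) begins 69 mm behind the grasp point.
Start: joints at [0.93, 0.158, 1.597, -0, 1.386, -0.21], TCP at [0.24, 0.522, 0.194] pointing down, gripper open.
Joint ranges: [-2.91, 2.91], [-0.94, 2.29], [0.18, 2.7], [-1.29, 4.43], [0.17, 2.64], [-3, 3]. Speed limits (rad/s): [2.57, 2.57, 3.14, 3.14, 3.14, 3.14].

### API

Orientations are given as a rotation vector (axis times angle).
In Python, from workcell import bot gives the robot as it stands. Calls block until the motion is done:
- bot.goto(position, orientation): joint-space move of the TCP to a pose.
- bot.line_to(position, rot=None, max_speed=0.15): straight line of the TCP; rot=None keeps the orientation; max_speed is the mean speed in m/s.
- bot.set_joints(angles): joint-space move.
- bot.set_gripper(opening, newtons=None): opening from 0.0 (shut) to 1.0 (fully open); newtons is the grip in N (None keeps the last); returns when the fingers have stopped.
- bot.hold(seconds).
- bot.inverse_kinematics(position, orientation): joint angles nearest the present ones, or None.
- bot.read_camera(name): name is "side" or "top"; returns a dict with "pixels" (420x560x3 uint8, blue, green, red), "fx", "fy", "cx", "cy" (pixels), "R" (3x3) and "t" (3): a world point X has camera coordinates R X + t. Camera axes: x right, y down, z forward; pixel columns grow to the right and rows downward; lengths in m; the calibration is good to about 2 mm. A picture is of the moment at which its call begins. There is no depth.
A pose or a line that the arm cannot do raises bot.MotionError and nothing moves.
- bot.job_done(): hands the job in, once; it reports no verdict.
Readings, each from a call of its own:
- bot.current_clock(): time.
- bot.current_joints(): joint angles.
- bot.current_joint_vel(): joint speeds.
- bot.current_effort(): joint torques, N m.
- bot.current_ee_pos(): TCP position.
- bot.current_tool_rot(): TCP orientation.
- bot.current_contact_force(): force on the tool from outside, world axes, zero at the start.
- bot.current_ft_torque(): the same for the moment, N m.
- bot.current_opening(): opening from 0.0 (shut) to 1.0 (fully open).
Only numpy, scipy, OpenCV 4.12 (cv2) and the standard library are available. Lean on these libraries where they do the work, as an engineer would, in place of code of your own. Each camera call takes 0.05 s, during which the arm holds its last target.

## Working session

There is one attempt and no reset: what is moved stays moved. The work goes in short steps, each a Python script; the robot and the scene stay as the last script left them, time stands still between calls to the robot, and variables do not carry over. Pictures are saved under pics/ and viewed, and the job is handed in when it is done.

```bash
mkdir -p pics; ls
python3 - <<'E'
from workcell import bot
import cv2,numpy as np
for n in("top","side"):
    c=bot.read_camera(n); cv2.imwrite(f"pics/{n}0.png",c["pixels"])
    print(n,c["fx"],c["fy"],c["cx"],c["cy"],np.round(c["R"],4).tolist(),np.round(c["t"],4).tolist(), (-c["R"].T@c["t"]).round(3))
print(bot.current_clock(),bot.current_tool_rot(),bot.current_contact_force())
E
```

```text
pics
top 462.300150543679 462.300150543679 282.82050221227433 209.90978981437212 [[0.0192, -0.9998, 0.0079], [-0.994, -0.0199, -0.1072], [0.1073, -0.0058, -0.9942]] [0.0304, 0.5825, 1.0535] [0.465 0.048 1.11 ]
side 458.7354492043945 458.7354492043945 274.6449003154672 207.8797740379416 [[0.8107, -0.5854, 0.0072], [-0.3307, -0.4681, -0.8195], [0.4831, 0.662, -0.5731]] [-0.4518, 0.2471, 0.921] [ 0.003 -0.759  0.733]
0.1 [ 2.64436122e+00  1.69501222e+00 -2.45218163e-03] [ 0.39057437 -0.25533307  0.81854899]
```

View pics/top0.png

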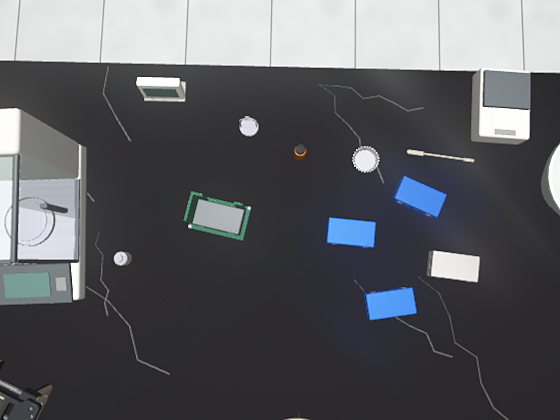

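View pics/side0.png

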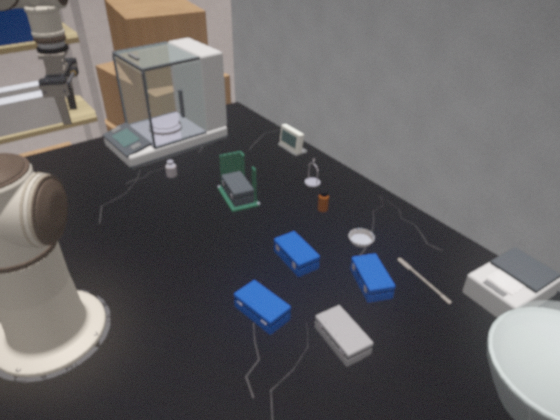

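Run:
```python
import cv2
t=cv2.imread("pics/top0.png");s=cv2.imread("pics/side0.png")
a=cv2.resize(t[180:250,175:260],None,fx=7,fy=7,interpolation=cv2.INTER_CUBIC)
cv2.imwrite("pics/stand_top.png",a)
cv2.imwrite("pics/stand_side.png",cv2.resize(s[145:215,205:275],None,fx=8,fy=8,interpolation=cv2.INTER_CUBIC))
cv2.imwrite("pics/blues.png",cv2.resize(t[165:330,315:500],None,fx=3.5,fy=3.5,interpolation=cv2.INTER_CUBIC))
```

```text
(no output)
```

View pics/stand_top.png

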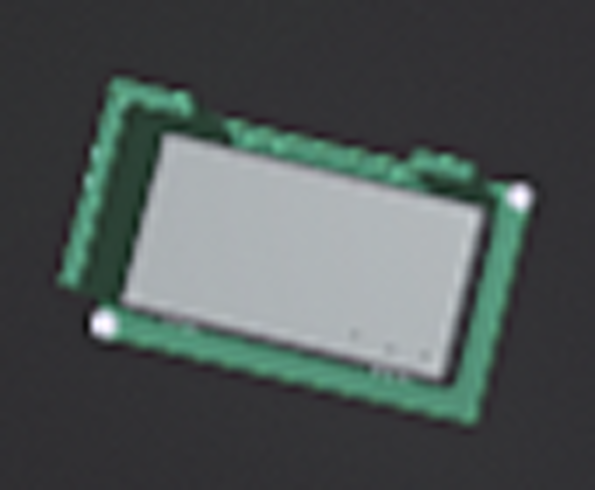

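View pics/stand_side.png

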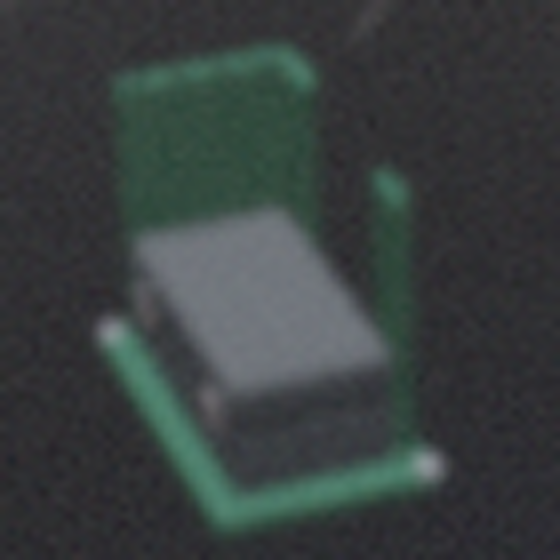

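View pics/blues.png

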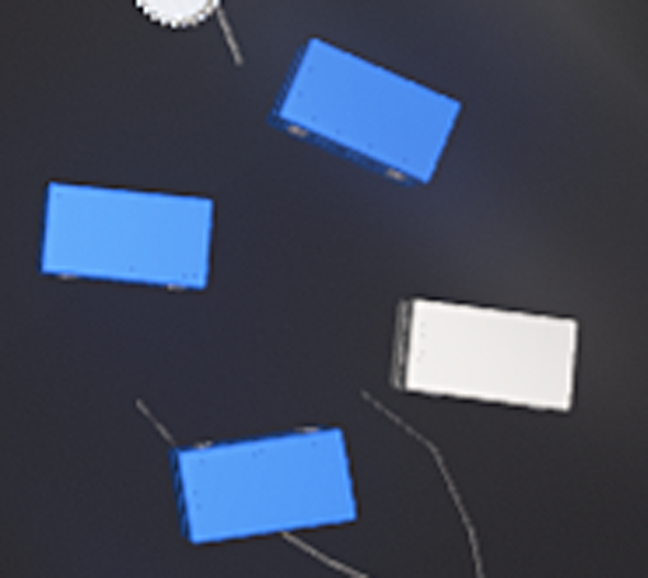

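```bash
cat > h.py <<'E'
import cv2,numpy as np
from workcell import bot
from scipy.spatial.transform import Rotation as Rn
def ray(c,px,z):
    px=np.atleast_2d(px).astype(float)
    d=np.c_[(px[:,0]-c["cx"])/c["fx"],(px[:,1]-c["cy"])/c["fy"],np.ones(len(px))]@c["R"]
    o=-c["R"].T@c["t"]
    return (o+d*((z-o[2])/d[:,2])[:,None])[:,:2]
def proj(c,X):
    p=np.atleast_2d(X)@c["R"].T+c["t"]; return np.c_[p[:,0]/p[:,2]*c["fx"]+c["cx"],p[:,1]/p[:,2]*c["fy"]+c["cy"]]
def bright(im,roi,lo,hi=255,ch=None,up=6):
    x0,y0,x1,y1=roi
    a=cv2.resize(im[y0:y1,x0:x1],None,fx=up,fy=up,interpolation=cv2.INTER_CUBIC)
    g=a[...,ch] if ch is not None else cv2.cvtColor(a,cv2.COLOR_BGR2GRAY)
    m=cv2.inRange(g,lo,hi)
    cs,_=cv2.findContours(m,cv2.RETR_EXTERNAL,cv2.CHAIN_APPROX_NONE)
    k=max(cs,key=cv2.contourArea)[:,0,:]
    return (k+.5)/up-.5+np.array([x0,y0])
def rect(c,k,z):
    w=ray(c,k,z)
    (ctr,sz,ang)=cv2.minAreaRect((w*1000).astype(np.float32))
    b=cv2.boxPoints((ctr,sz,ang))/1000
    e=[b[1]-b[0],b[2]-b[1]]; L=max(e,key=np.linalg.norm); 
    if L[1]<0:L=-L
    return np.array(ctr)/1000,sorted(sz),np.arctan2(-L[0],L[1]),b   # yaw of frame whose y = long axis
E
python3 - <<'E'
from h import *
t=bot.read_camera("top"); im=t["pixels"]; s=bot.read_camera("side"); si=s["pixels"]
for y,x in((232,351),(196,420),(303,391),(241,330),(267,454),(267,430),(216,217)): print((x,y),im[y,x])
def show(n,c,roi,z,lo,ch=None):
    r=rect(c,bright(c["pixels"],roi,lo,ch=ch),z); print(n,r[0].round(4),np.round(r[1],1),"yaw",round(r[2],4))
show("blueA top",t,(318,205,385,260),.04,200,0)
show("blueB top",t,(385,170,455,225),.04,200,0)
show("blueC top",t,(355,280,425,325),.04,200,0)
show("silver top",t,(420,240,490,290),.036,150)
show("grey top",t,(190,195,247,238),.054,140)
# stand green mask in both
for n,c,roi in(("top",t,(175,180,260,250)),):
    i=c["pixels"][roi[1]:roi[3],roi[0]:roi[2]]
E
```

```text
(351, 232) [249 168  96]
(420, 196) [238 143  80]
(391, 303) [247 156  85]
(330, 241) [255 183 108]
(454, 267) [232 235 237]
(430, 267) [104 103 105]
(217, 216) [183 180 174]
blueA top [ 0.5328 -0.1168] [ 59.4 108.7] yaw -0.0817
blueB top [ 0.6201 -0.2788] [ 58.4 108.1] yaw -0.4069
blueC top [ 0.3714 -0.2085] [ 59.2 108.9] yaw 0.1602
silver top [ 0.459  -0.3587] [ 60.2 109.6] yaw -0.1138
grey top [0.562  0.1907] [ 57.4 107. ] yaw -0.2156
```

Run:
```python
from h import *
t=bot.read_camera("top"); im=t["pixels"]
up=8;x0,y0,x1,y1=175,180,260,250
a=cv2.resize(im[y0:y1,x0:x1],None,fx=up,fy=up,interpolation=cv2.INTER_CUBIC).astype(int)
m=((a[...,1]-a[...,2]>20)).astype(np.uint8)*255
cs,_=cv2.findContours(m,cv2.RETR_EXTERNAL,cv2.CHAIN_APPROX_NONE)
k=max(cs,key=cv2.contourArea)[:,0,:]
P=(k+.5)/up-.5+np.array([x0,y0])
yaw=-.2156
def fit(name,sel,z,axis):
    w=ray(t,P[sel],z); vx,vy,px,py=cv2.fitLine(w.astype(np.float32),cv2.DIST_HUBER,0,.001,.001).ravel()
    r=w@np.array([-vy,vx])-np.array([px,py])@[-vy,vx]
    if axis=='y':
        if vy<0: vx,vy=-vx,-vy
        ang=np.arctan2(-vx,vy)
    else:
        if vx<0: vx,vy=-vx,-vy
        ang=np.arctan2(vy,vx)
    c,s=np.cos(yaw),np.sin(yaw)
    off=np.median(w@([c,s] if axis=='y' else [-s,c]))
    print(name,len(w),"ang",round(float(ang),4),"rms",r.std().round(5),"offset along normal",off.round(4)); return off
# pixel segment selectors in crop7 coords -> pixel
def seg(p,q,d=1.2):
    p=np.array(p)/7+[x0,y0];q=np.array(q)/7+[x0,y0];u=(q-p);L=np.linalg.norm(u);u/=L
    r=P-p; return (np.abs(r@[-u[1],u[0]])<d)&(r@u>.12*L)&(r@u<.88*L)
fx=fit("plate -x edge(-46) z.008",seg((115,340),(470,422)),.008,'y')
fy=fit("plate -y edge(-73) z.008",seg((478,415),(528,210)),.008,'x')
gx=fit("long stop outer +y upright(36) z.114",seg((118,78),(192,95)),.114,'y')
hx=fit("long stop outer -y upright(36) z.114",seg((412,152),(478,165)),.114,'y')
gy=fit("end stop outer(61) z.114",seg((63,285),(115,80)),.114,'x')
c,s=np.cos(yaw),np.sin(yaw);R=np.array([[c,-s],[s,c]])
print("origin from plate",R@[fx+.046,fy+.073],"stops",R@[(gx+hx)/2-.036,gy-.061], "grey", [0.562,.1907])
cv2.imwrite("pics/m.png",m)
```

```text
plate -x edge(-46) z.008 307 ang -0.2134 rms 0.00026 offset along normal 0.4683
plate -y edge(-73) z.008 179 ang -0.2147 rms 0.00022 offset along normal 0.2418
long stop outer +y upright(36) z.114 64 ang -0.1779 rms 0.00031 offset along normal 0.5453
long stop outer -y upright(36) z.114 57 ang -0.2419 rms 0.00035 offset along normal 0.5452
end stop outer(61) z.114 59 ang -0.2144 rms 0.00013 offset along normal 0.3684
origin from plate [0.56970302 0.19749073] stops [0.56319653 0.19139187] grey [0.562, 0.1907]
```

View pics/m.png

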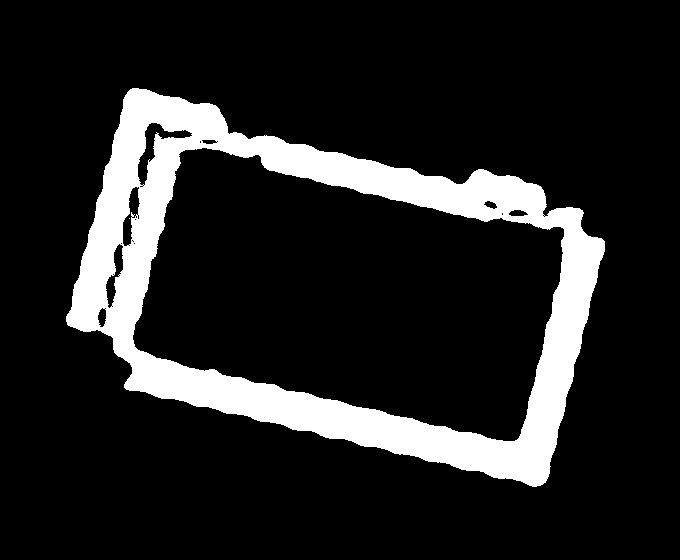

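```bash
cat >> h.py <<'E'
def down(a): return (Rn.from_euler('z',a)*Rn.from_euler('x',np.pi)).as_rotvec()
def st(msg=""):
    print(msg,"t",round(bot.current_clock(),2),"p",np.round(bot.current_ee_pos(),4),"F",np.round(bot.current_contact_force(),2),"M",np.round(bot.current_ft_torque(),2),"op",round(bot.current_opening(),3))
YS=-.2145; OS=np.array([.5633,.1915])
RS=np.array([[np.cos(YS),-np.sin(YS)],[np.sin(YS),np.cos(YS)]])
def S(x,y,z): return [*(OS+RS@[x,y]),z]   # stand frame -> world
E
python3 - <<'E'
from h import *
p=[.5328,-.1168]; r=down(-.0817)
print(bot.inverse_kinematics([*p,.006],r), bot.inverse_kinematics(S(0,0,.1),down(YS)))
bot.goto([*p,.16],r); st()
bot.line_to([*p,.006],r,max_speed=.12); st()
bot.set_gripper(0.0,30); st("grip")
bot.line_to([*p,.18],max_speed=.15); st("lift")
c=bot.read_camera("side"); cv2.imwrite("pics/s1.png",c["pixels"])
c=bot.read_camera("top"); cv2.imwrite("pics/t1.png",c["pixels"])
E
```

```text
[-4.37432962e-01  3.10700368e-01  1.82081285e+00 -4.44089210e-16
  1.01007944e+00 -3.55732962e-01] [0.12478821 0.29514802 1.6286717  0.         1.21777293 0.33928821]
 t 2.75 p [ 0.533  -0.1161  0.16  ] F [-0.61 -0.11  1.04] M [-0.13  0.09 -0.04] op 1.0
 t 4.18 p [ 0.5335 -0.1171  0.0068] F [ 0.68 -0.87  0.01] M [-0.05  0.07 -0.04] op 0.999
grip t 4.77 p [ 0.5333 -0.1169  0.0062] F [2.19 0.33 0.37] M [-0.08 -0.34 -0.02] op 0.65
lift t 6.08 p [ 0.5319 -0.1164  0.1786] F [-0.12  0.42 -5.49] M [-0.11  0.1  -0.04] op 0.648
```

View pics/s1.png

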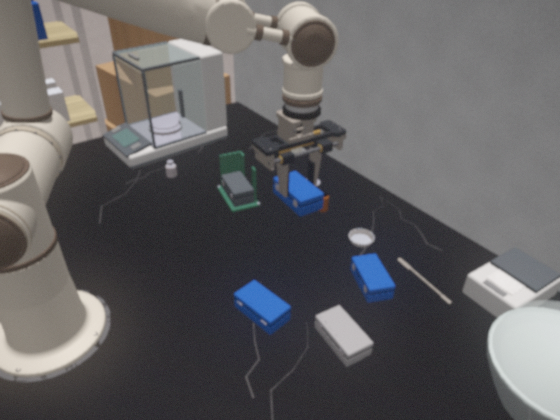

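Step check: the three blue cases in the top view were at (351,232), (420,196) and (391,303). They measure world y = -0.117, -0.279 and -0.209, so (351,232) is farthest left, which the enlarged crop confirmed. The side picture shows that one in the fingers at (298,190). The other two are still at (262,305) and (373,276). Next I lower it into the stand, offset 8 mm from both stops.

Run:
```python
from h import *
r=down(YS)
bot.goto(S(-.008,-.008,.2),r); st("above")
bot.line_to(S(-.008,-.008,.075),r,max_speed=.12); st("low")
bot.line_to(S(-.008,-.008,.064),r,max_speed=.03); bot.hold(.2); st("just above")
F0=bot.current_contact_force()
c=bot.read_camera("side"); cv2.imwrite("pics/s2.png",cv2.resize(c["pixels"][60:240,150:330],None,fx=3.3,fy=3.3,interpolation=cv2.INTER_CUBIC))
c=bot.read_camera("top"); cv2.imwrite("pics/t2.png",cv2.resize(c["pixels"][120:280,130:310],None,fx=3.3,fy=3.3,interpolation=cv2.INTER_CUBIC))
```

```text
above t 7.33 p [0.5539 0.1843 0.1997] F [-0.31 -0.39 -4.86] M [-0.06  0.12 -0.  ] op 0.653
low t 8.53 p [0.5547 0.1855 0.0761] F [-0.15 -0.15 -4.63] M [-0.08  0.03  0.02] op 0.652
just above t 9.24 p [0.554  0.1854 0.0642] F [ 0.25  0.66 -5.84] M [-0.08  0.07 -0.03] op 0.653
```

View pics/s2.png

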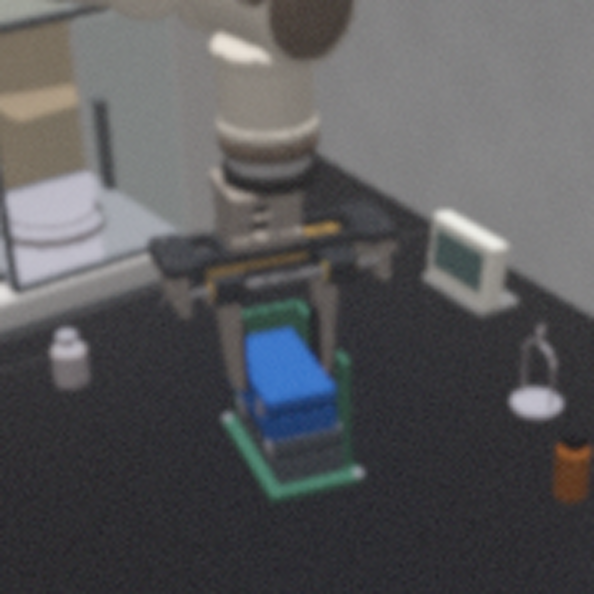

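View pics/t2.png

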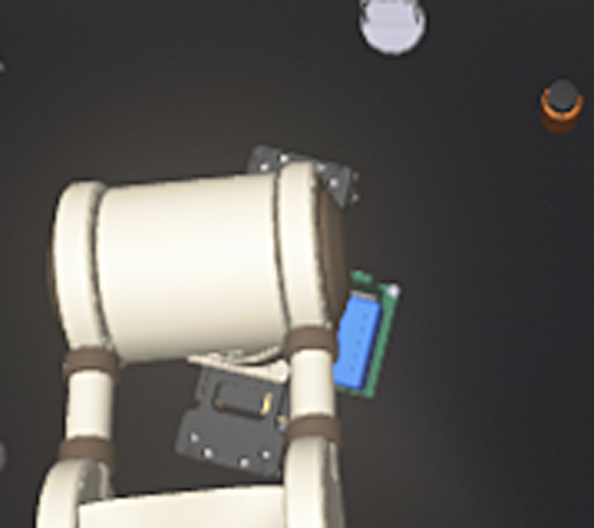

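```bash
cat >> h.py <<'E'
def Fs(n=4):
    v=[]
    for _ in range(n): v.append(bot.current_contact_force()); bot.hold(.02)
    f=np.mean(v,0); return np.r_[RS.T@f[:2],f[2]]
def tgt(q): return [*(OS+RS@q[:2]),q[2]]
def push(q,ax,step,lim,F0,maxd,rot):
    q=np.array(q,float); n=0
    while True:
        f=Fs()-F0
        if abs(f[ax])>lim or n*abs(step)>=maxd-1e-9: break
        q[ax]+=step;n+=1; bot.line_to(tgt(q),rot,max_speed=.03)
    a=np.array(bot.current_ee_pos()); print("ax",ax,"cmd",q.round(4),"act",(RS.T@(a[:2]-OS)).round(4),a[2].round(4),"dF",f.round(2),"t",round(bot.current_clock(),2)); return q
E
python3 - <<'E'
from h import *
r=down(YS); F0=Fs(8); print(F0.round(2))
q=[-.008,-.008,.064]
q=push(q,0,.002,5,F0,.014,r)
q=push(q,1,.002,5,F0,.014,r)
q=push(q,2,-.001,5,F0,.008,r)
np.save("q.npy",q); st()
E
```

```text
[ 0.04  0.03 -5.33]
ax 0 cmd [ 0.002 -0.008  0.064] act [ 0.0009 -0.008 ] 0.0636 dF [-5.   -0.37  1.55] t 11.12
ax 1 cmd [0.002 0.004 0.064] act [0.0009 0.0004] 0.0632 dF [ -6.44 -11.65   3.62] t 13.09
ax 2 cmd [0.002 0.004 0.063] act [0.0009 0.0004] 0.0625 dF [ -7.31 -12.56   5.05] t 13.47
 t 13.47 p [0.5643 0.1917 0.0625] F [-9.08 -9.6  -0.95] M [-1.88  1.7   0.09] op 0.648
```

Run:
```python
from h import *
r=down(YS); F0=np.array([.04,.03,-5.33])
q=np.load("q.npy"); q[0]=.0015;q[1]=.002; bot.line_to(tgt(q),r,max_speed=.03)
q=push(q,2,-.001,9,F0,.008,r); st()
np.save("q.npy",q)
c=bot.read_camera("side"); cv2.imwrite("pics/s3.png",cv2.resize(c["pixels"][120:220,190:290],None,fx=6,fy=6,interpolation=cv2.INTER_CUBIC))
```

```text
ax 2 cmd [0.0015 0.002  0.059 ] act [0.001  0.0005] 0.0603 dF [-10.53  -7.51  11.73] t 15.06
 t 15.06 p [0.5643 0.1918 0.0603] F [-11.24  -5.71   6.85] M [-1.01  1.85  0.18] op 0.647
```

View pics/s3.png

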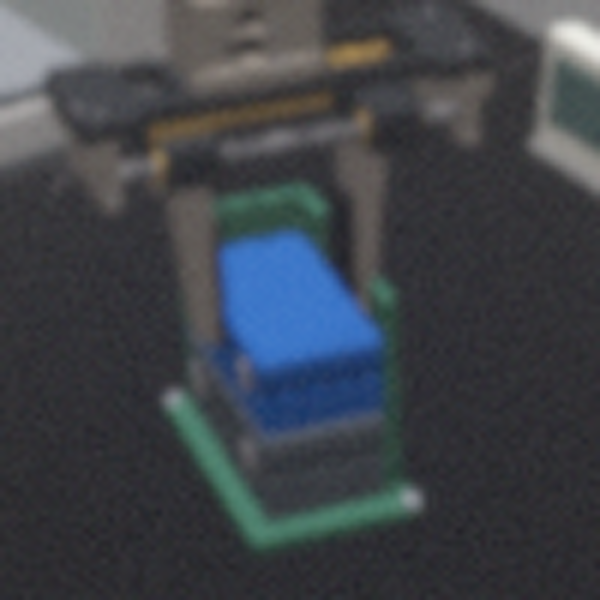

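Run:
```python
from h import *
r=down(YS); q=np.load("q.npy")
bot.set_gripper(1.0); st("open")
q[0]=.0;bot.line_to(tgt(q+[0,0,.002]),r,max_speed=.05); bot.hold(.25); st("free")
bot.line_to(tgt([0,0,.2]),r,max_speed=.2)
bot.goto([.459,-.3587,.15],down(-.1138)); st()
c=bot.read_camera("side"); cv2.imwrite("pics/s4.png",c["pixels"])
c=bot.read_camera("top"); cv2.imwrite("pics/t4.png",c["pixels"])
k=rect(c,bright(c["pixels"],(170,175,265,255),200,ch=0),.094); print("blue placed",k[0].round(4),np.round(k[1],1),"yaw",round(k[2],4),"stand",(RS.T@(k[0]-OS)).round(4))
```

```text
open t 15.74 p [0.5653 0.1932 0.059 ] F [-0.06 -0.09 -0.13] M [-0.08  0.07 -0.01] op 1.005
free t 16.24 p [0.5637 0.1934 0.061 ] F [-0.02  0.34 -0.98] M [-0.06  0.05 -0.07] op 1.002
 t 19.11 p [ 0.4596 -0.358   0.1501] F [ 0.08 -0.51 -0.24] M [-0.1   0.13 -0.05] op 1.001
blue placed [0.5629 0.1914] [ 58.8 108.3] yaw -0.2138 stand [-0.0004 -0.0002]
```

View pics/t4.png

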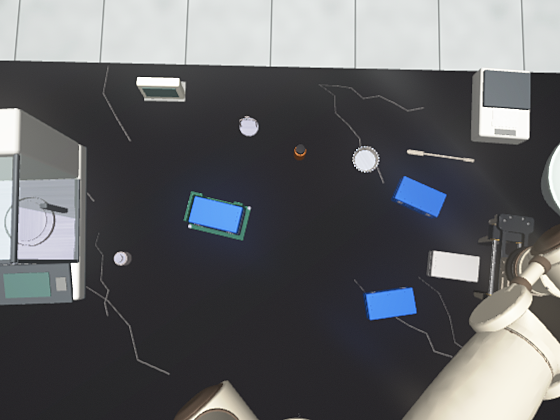

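View pics/s4.png

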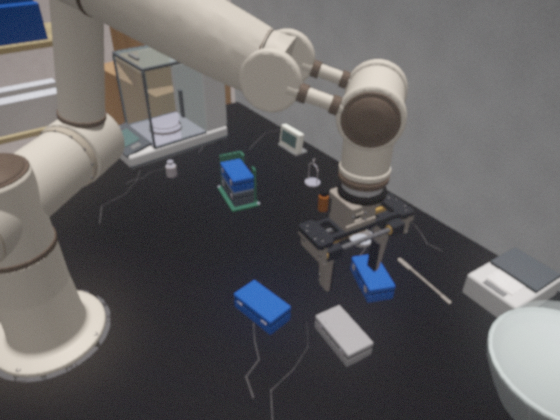

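Blue sits home: top view at (217,215) measures -0.4 and -0.2 mm from the home position in the stand frame, and it's square to 0.001 rad. The bystanders haven't moved. Next is the silver case at (454,267).

Run:
```python
from h import *
c=bot.read_camera("side"); print(proj(c,[[.459,-.3587,.15],[.459,-.3587,.018]]).round(0).tolist())
p=[.459,-.3587]; r=down(-.1138)
bot.line_to([*p,.006],r,max_speed=.12); st()
bot.set_gripper(0.0,40); st("grip")
bot.line_to([*p,.2],max_speed=.2); st("lift")
r=down(YS)
bot.goto(S(-.008,-.008,.21),r); st("above")
bot.line_to(S(-.008,-.008,.115),r,max_speed=.12); 
bot.line_to(S(-.008,-.008,.106),r,max_speed=.03); bot.hold(.2); st("just above")
F0=Fs(8); np.save("F0.npy",F0); print(F0.round(2))
c=bot.read_camera("side"); cv2.imwrite("pics/s5.png",cv2.resize(c["pixels"][90:220,180:310],None,fx=4.5,fy=4.5,interpolation=cv2.INTER_CUBIC))
```

```text
[[348.0, 286.0], [341.0, 335.0]]
 t 20.61 p [ 0.4596 -0.3594  0.007 ] F [ 0.51 -0.4  -0.65] M [-0.05  0.11  0.02] op 1.0
grip t 21.2 p [ 0.4593 -0.3589  0.0062] F [ 1.75 -0.24  0.73] M [-0.08 -0.15 -0.09] op 0.645
lift t 22.32 p [ 0.4582 -0.3578  0.1981] F [-0.17 -0.57 -3.22] M [-0.07  0.13  0.  ] op 0.646
above t 24.31 p [0.5541 0.1844 0.2099] F [-0.31 -0.07 -2.68] M [-0.07  0.08 -0.05] op 0.648
just above t 25.9 p [0.5539 0.1854 0.1062] F [ 0.84  0.78 -3.42] M [-0.03  0.05 -0.07] op 0.647
[ 0.03  0.02 -3.  ]
```

View pics/s5.png

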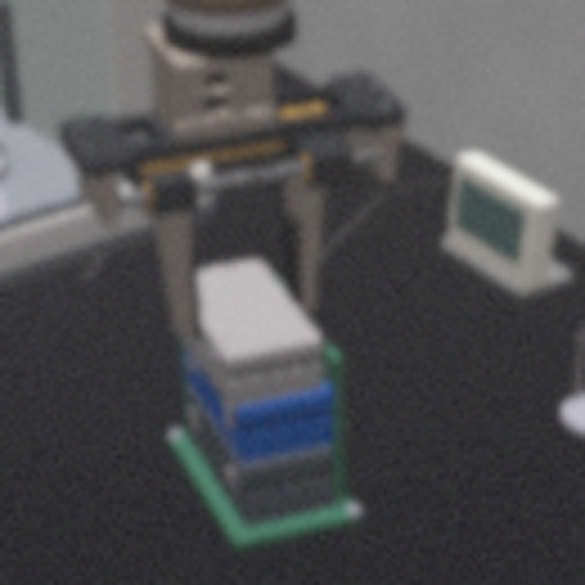

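Run:
```python
from h import *
r=down(YS); F0=np.load("F0.npy")
q=[-.008,-.008,.106]
q=push(q,0,.002,3,F0,.014,r)
q=push(q,1,.002,3,F0,.014,r)
q=push(q,2,-.001,9,F0,.012,r)
q=push(q,0,.001,9,F0,.004,r)
q=push(q,1,.001,9,F0,.004,r)
q=push(q,2,-.001,10,F0,.003,r)
bot.hold(.5); print((Fs(8)-F0).round(2)); st()
a=Rn.from_rotvec(bot.current_tool_rot()); print(a.as_matrix().round(4).tolist())
np.save("q.npy",q)
for n,roi in(("side",(190,110,290,210)),("top",(150,160,290,260))):
    c=bot.read_camera(n); x0,y0,x1,y1=roi; cv2.imwrite(f"pics/{n}6.png",cv2.resize(c["pixels"][y0:y1,x0:x1],None,fx=5.5,fy=5.5,interpolation=cv2.INTER_CUBIC))
```

```text
ax 0 cmd [ 0.002 -0.008  0.106] act [ 0.001 -0.008] 0.1056 dF [-4.48  0.03  0.98] t 27.73
ax 1 cmd [0.002 0.002 0.106] act [0.001  0.0009] 0.1052 dF [-4.89 -3.21  0.23] t 29.38
ax 2 cmd [0.002 0.002 0.099] act [0.001  0.0008] 0.1002 dF [-11.41  -6.28  11.7 ] t 31.67
ax 0 cmd [0.002 0.002 0.099] act [0.001  0.0008] 0.1002 dF [-10.93  -6.22  11.26] t 31.73
ax 1 cmd [0.002 0.003 0.099] act [0.001  0.0008] 0.1002 dF [-11.96  -9.26  12.66] t 32.12
ax 2 cmd [0.002 0.003 0.099] act [0.001  0.0008] 0.1002 dF [-11.82  -9.46  12.5 ] t 32.18
[-11.32  -9.23  12.61]
 t 32.82 p [0.5644 0.1921 0.1002] F [-13.37  -6.18   9.86] M [-1.28  2.32  0.12] op 0.645
[[0.9772, -0.2124, -0.0038], [-0.2124, -0.9772, -0.004], [-0.0029, 0.0047, -1.0]]
```

View pics/side6.png

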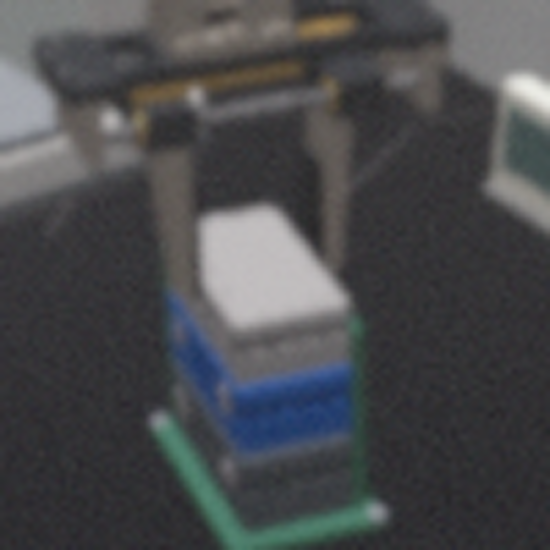

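View pics/top6.png

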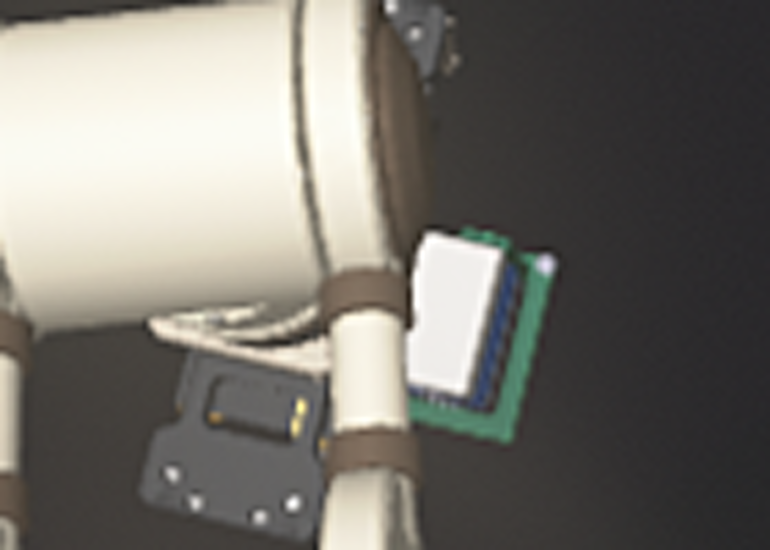

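Run:
```python
from h import *
r=down(YS); F0=np.load("F0.npy"); q=np.load("q.npy")
q=push(q,1,.001,15,F0,.002,r)
q=push(q,0,.001,15,F0,.001,r)
q=push(q,2,-.001,14,F0,.001,r)
bot.hold(1.0); print((Fs(8)-F0).round(2), np.abs(bot.current_joint_vel()).max().round(4)); st()
print(Rn.from_rotvec(bot.current_tool_rot()).as_matrix().round(4).tolist())
c=bot.read_camera("top"); k=bright(c["pixels"],(222,198,245,238),200); 
w=ray(c,k,.130); sw=(w-OS)@RS; print("silver visible extents in stand frame, min/max",sw.min(0).round(4),sw.max(0).round(4))
# edge at -y (right edge) angle
e=sw[(np.abs(sw[:,0])<.02)&(sw[:,1]<-.045)]; print("-y edge y",np.median(e[:,1]).round(4),"slope",np.polyfit(e[:,0],e[:,1],1)[0].round(4))
cv2.imwrite("pics/top7.png",c["pixels"]); cv2.imwrite("pics/side7.png",bot.read_camera("side")["pixels"])
```

```text
ax 1 cmd [0.002 0.005 0.099] act [0.001  0.0008] 0.1002 dF [-12.77 -15.59  14.34] t 33.62
ax 0 cmd [0.003 0.005 0.099] act [0.001  0.0008] 0.1003 dF [-16.19 -16.8   17.06] t 34.0
ax 2 cmd [0.003 0.005 0.099] act [0.001  0.0008] 0.1002 dF [-15.31 -16.43  17.37] t 34.07
[-16.05 -16.16  16.93] 0.0014
 t 35.2 p [0.5644 0.1921 0.1003] F [-19.06 -12.45  15.1 ] M [-2.32  3.23  0.09] op 0.648
[[0.9772, -0.2122, -0.0075], [-0.2123, -0.9772, -0.0075], [-0.0058, 0.0089, -0.9999]]
silver visible extents in stand frame, min/max [-0.029  -0.0539] [ 0.0286 -0.0211]
-y edge y -0.0534 slope -0.0008
```

View pics/side7.png

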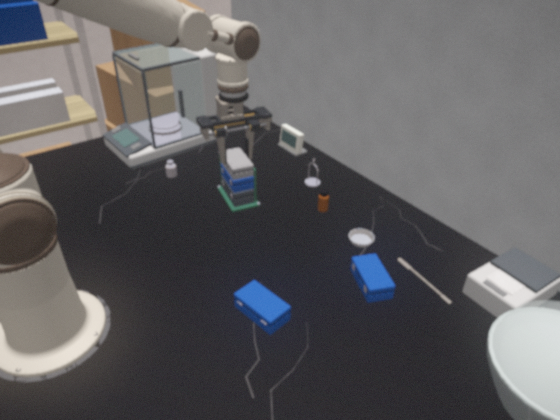

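The silver case is square (its edge slope is -0.001), home, at rest, and pressing about 16 N on each axis. The side view shows the column at (239,178) with all bystanders where they started. Handing in.

Run:
```python
from h import *
bot.job_done(); st("end")
```

```text
the job is handed in; nothing more can be done
the job is handed in; nothing more can be done
```

The blue case is stacked on the dark grey one in the stand, the silver case is on top, and I handed the job in with the gripper still holding the silver case. The clock read about 35 s of the 72 s allowed.

- **Blue case:** I took the one farthest to the robot's left (y ≈ -0.117 m, against -0.209 and -0.279 for the look-alikes). After I let it go, the top view put it within 0.5 mm of home and square to about 0.001 rad. I didn't re-measure it after the silver case went on.
- **Silver case:** The last check before handing in showed it at rest. The wrist reaction was about 16 N toward each stop and 17 N down, with a 40 N grip. The fingertip height matched the silver case lying on the blue one, its visible edge was square to about 0.001 rad, and the tool was tilted about 0.012 rad.
- **Less certain:**
  - The 16 N and 17 N are totals at the wrist, so how they split between the stops and the blue case is inferred from friction, not measured.
  - The arm hid most of the silver case from above, so I only checked its position from the visible end.
  - The grey case was found about 1.5 mm short of home and not measured again after stacking.
- **Everything else:** In the last side view the bystanders and the other two blue cases look to be where they started; I compared them by eye only. None of my checks failed or disagreed.

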